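# Slide the measuring cylinder under the spout

### The job

Slide the smaller measuring cylinder along the bench into the filling station, past the two sprung catches and gently up against the back stop, so that it stands upright under the spout. Push it low down, by its foot only: do not touch the glass tube, lift it or tip it. Leave the large cylinder and the conical flask where they stand, and let go at the end.

Things in the scene. Friction and masses are not known exactly. Their poses are not given: they have to be found in the camera images.
- small_cylinder: the smaller of two glass measuring cylinders, 190 mm tall, about 0.3 kg, loose. Round grey plastic foot, 47 mm across with an upright wall 18 mm high. Origin: centre of the underside, on the bench; z up along the tube. A gripper held plumb at the foot would hit the tube above, so lean it back, away from the tube, by about 30 to 45 degrees.
- small_cylinder_tube: the glass tube of the smaller cylinder, rigid on its foot: 24 mm outer diameter, up to 190 mm height; near the foot it widens to a short cone. Origin and axes the same as small_cylinder (centre of the underside). The robot must not touch it.
- station: filling station fixed to the bench: low aluminium U, 250 mm steel post behind it, spout tip 208 mm above the seat. Origin: on the bench at the seat's centre, where the centre of the foot must come; -x is the open mouth, x points to the back stop, z up. Side rails: inner faces at y = -26 and 26 mm, x = -20 to 32 mm, 18 mm high. The cylinder slides on the bench itself.
- large_cylinder: the larger measuring cylinder, 240 mm tall, six-sided foot 56 x 49 mm; bystander. Origin: centre of its underside, z up.
- conical_flask: conical flask, 58 mm wide at the base, 105 mm tall; bystander. Origin: centre of its underside, z up.
- station_stop (a point): centre of the flat front face of the station's back stop, 23.5 mm behind the seat's centre, 11 mm above the bench; the stop is 22 mm high. The foot's edge comes to rest against it. It is rigid: push gently, more than 30 N would break the foot.
- station_mouth (a point): point on the bench on the station's middle line, 60 mm in front of the seat's centre, with axes as the station. Between it and the seat stand two sprung catches: white rollers, 6 mm radius, 20 mm high, at station x = -18, y = -25.5 and 25.5 mm (gap 39 mm). They give way outwards and close behind the foot; passing takes about 5 to 10 N. Grey housings beside them reach to x = -28 mm.
Mind the look-alikes: they are no part of the job. Several things have the shape of the station; the one meant has the colours described above.

How it is judged:
By the outcome, as a careful person would: the job done as asked, in the order asked, and still so for the second after the job is handed in, with the robot touching nothing.
It also fails if it takes over 51 s, if anything falls off the work surface, if the arm or the gripper's body presses on something with over 40 N, if the wrist force passes 120 N, or if a joint passes its speed limit or range.

### The arm

A 6-joint arm with a two-finger parallel gripper is mounted at the origin on a cart in front of the work surface, level with it; the furniture and walls round the work are solid. World frame = base frame: x ahead of the robot, y to its left, z up, the work surface at z = 0. Lengths are in mm, angles in rad, forces in N, time in s.
With the tool pointing down it reaches from about 400 to 925 mm from the base axis. Payload 12.5 kg.
Tool frame: the origin (TCP) lies midway between the tips of the shut fingers; the grasp point (between the pads) lies 19 mm behind it; x points along the fingers, y is the direction in which the jaws open and shut, and the axes are right-handed (so a half turn about x gives the same grasp; the last joint's range is limited). The gripper opens to 95 mm and grips with 3 to 60 N. Pads are 20 mm wide; open, the fingers measure 119 mm over their backs; the gripper's body (75 mm by 180 mm) begins 59 mm behind the grasp point.
Start: joints at [1.148, 0.491, 1.559, -0, 1.092, -0.106], TCP at [194.688, 593.922, 214.661] pointing down, gripper open.
Joint ranges: [-3.1, 3.1], [-0.84, 2.19], [0.05, 2.79], [-1.13, 4.28], [0.06, 2.93], [-2.69, 2.69]. Speed limits (rad/s): [2.22, 2.22, 2.79, 3.14, 3.14, 3.14].

### API

Orientations are given as [roll, pitch, yaw] about the fixed x, y, z axes, in that order (R = Rz(yaw) Ry(pitch) Rx(roll)).
In Python, from cell import sensors, read_camera, get_calibration, order gives the robot as it stands. The module is installed in compiled form; this text tells all that it offers.
- The arm moves only by the tool servo_tool, never from a script. Its argument "steps" is text: rows parted by semicolons, each of 7 numbers parted by spaces: the shift along the tool's x, y, z in mm, then the turn, a rotation vector about the tool's x, y, z in rad, then the finger opening in mm, from 0 to 95.1. A call has exactly 8 rows; each row shifts and turns the pose as measured when the row begins, along the tool's axes as they then stand; what a row does not reach is not made up. A row lasts 1/10 s, in which the tool goes at most 50 mm and 8.59 degrees, less where a joint would pass 70% of its speed; a pose out of reach is approached as far as the arm can. A call is refused whole if a number of a shift passes 50 or a number of a turn 0.15, either way. A call with a gripper value outside its range is refused whole. The fingers move at their own pace and stop on an object; the grip force is fixed at half the most. Time passes only in rows, so rows that do not move let the fingers close, or fill a call up. It gives the time, the measured TCP pose, the force and the opening at its end, in the units of the state.
- sensors.state(): the state, without advancing time (a new reading comes with each control period).
- read_camera(name): name is "scene" or "side" or "wrist"; returns (picture, depth): 480x640x3 uint8, blue, green, red; 480x640 float32, mm along the optical axis (not along the pixel's ray), 0 where there is no reading.
- get_calibration(name): a dict with "mtx" (3x3 intrinsics, pixels), "R" (3x3) and "t" (3): a world point X has camera coordinates R X + t. Camera axes: x right, y down, z forward; pixel columns grow to the right and rows downward; lengths in mm; the calibration is good to about 2 mm. A picture is of the moment at which its call begins: read the wrist's pose just before it. get_calibration takes no time and is no camera call; for the wrist camera it gives the pose at the moment of the call.
- order.job_done(): hands the job in, once; it reports no verdict.
The state is a dict: "t": time; "joints": joint angles; "qvel": joint speeds; "tau": joint torques, N m; "eef_pos": TCP position; "tcp_rot": TCP orientation; "ft_force": force on the tool from outside, world axes, zero at the start; "moment": the same for the moment, N m; "opening": opening from 0.0 (shut) to 1.0 (fully open).
Only numpy, scipy, OpenCV 4.12 (cv2) and the standard library are available. Lean on these libraries where they do the work, as an engineer would, in place of code of your own. Each camera call takes 0.05 s, during which the arm holds its last target.

## Working session

There is one attempt and no reset: what is moved stays moved. The work goes in short steps, Python scripts to look and compute and a tool call to move; the robot and the scene stay as the last step left them, time stands still between calls to the robot, and variables do not carry over. Pictures are saved under pics/ and viewed, and the job is handed in when it is done.

Besides the shell and the picture viewer there is one more tool, called after "Call:" by a JSON object that holds its "op" and its "data", one argument or row to a line. servo_tool: Moves the arm, as the interface text tells. Its arguments: {"type":"object","properties":{"steps":{"type":"string"}},"required":["steps"]}

```bash
mkdir -p pics; python3 - <<'E'
from cell import sensors, read_camera, get_calibration
import cv2,numpy as np
print(sensors.state())
for n in("scene","side","wrist"):
    c=get_calibration(n);p,d=read_camera(n)
    np.savez(n+"0.npz",p=p,d=d,**c)
    cv2.imwrite(f"pics/{n}0.png",p)
    print(n,c["mtx"].tolist(),(-c["R"].T@c["t"]).round(1), c["R"].round(3).tolist())
E
```

```text
{'t': 0.0, 'joints': array([ 1.14843654e+00,  4.91618095e-01,  1.55945434e+00,  1.51977986e-05,
        1.09168650e+00, -1.05600619e-01]), 'qvel': array([-2.26640720e-03,  4.00375783e-04, -7.69375335e-05,  1.11121540e-03,
        3.72117523e-04,  3.10808449e-04]), 'tau': array([ 2.12393432e-03, -6.12642002e+01, -2.58185774e+01,  6.93533476e-02,
        4.81489627e-02, -1.23583181e-04]), 'eef_pos': array([194.55612622, 593.692838  , 214.02369601]), 'tcp_rot': array([-1.68795319,  1.56962997, -2.00471937]), 'ft_force': array([0.51354013, 0.43873441, 0.61850251]), 'moment': array([-0.00219458, -0.02120812,  0.00693113]), 'opening': 0.9960784614755283}
scene [[526.5094897610214, 0.0, 326.7427283455249], [0.0, 526.5094897610214, 237.4334855427348], [0.0, 0.0, 1.0]] [ 106.  -347.7  569.4] [[0.674, -0.739, -0.004], [-0.454, -0.41, -0.791], [0.583, 0.535, -0.612]]
side [[512.9844701334832, 0.0, 319.55876054375375], [0.0, 512.9844701334832, 240.5741977683737], [0.0, 0.0, 1.0]] [776.3 579.1 715.3] [[-0.937, 0.349, -0.005], [0.287, 0.764, -0.578], [-0.198, -0.543, -0.816]]
wrist [[425.51826886841286, 0.0, 321.16657207477596], [0.0, 425.51826886841286, 233.94320123325002], [0.0, 0.0, 1.0]] [132.4 614.4 384.5] [[0.312, 0.95, -0.001], [0.924, -0.303, 0.234], [0.222, -0.074, -0.972]]
```

View pics/scene0.png

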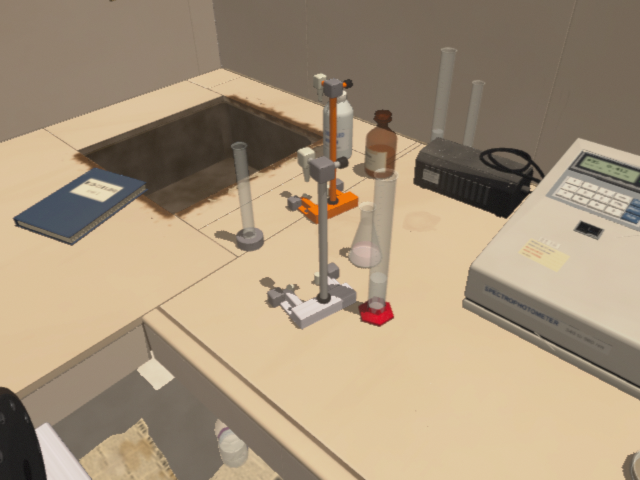

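View pics/side0.png

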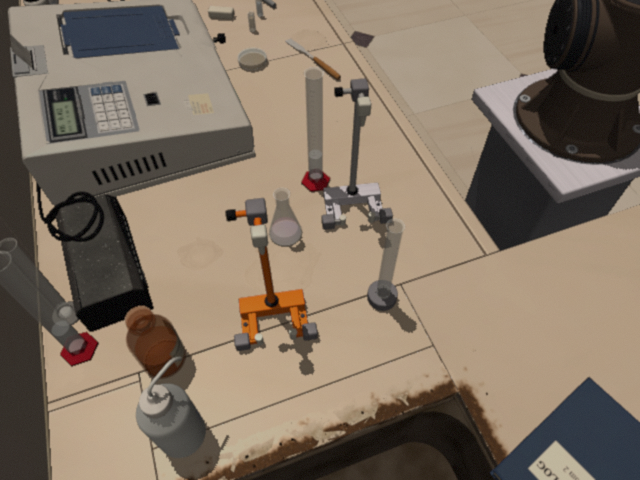

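View pics/wrist0.png

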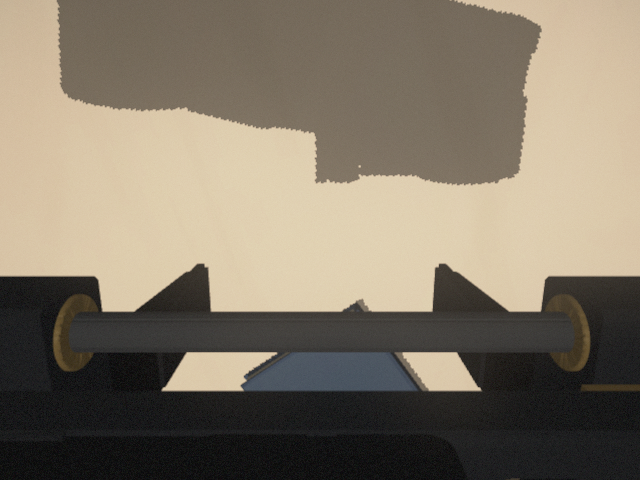

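Scene: the candidates for the small cylinder are (250,240), which has a round grey foot, and the tubes at (445,95) and (475,115) behind the black box. The candidates for the station are the grey aluminium one at (322,305) and the orange one at (332,205). I'll confirm both in enlarged crops.

```bash
python3 - <<'E'
import cv2,numpy as np
s=np.load("scene0.npz")["p"];d=np.load("side0.npz")["p"]
a=cv2.resize(s[225:335,220:400],None,fx=4.2,fy=4.2,interpolation=2)
cv2.imwrite("pics/c1.png",a)
a=cv2.resize(d[160:320,290:450],None,fx=3.7,fy=3.7,interpolation=2)
cv2.imwrite("pics/c2.png",a)
a=cv2.resize(d[220:380,0:160],None,fx=3,fy=3,interpolation=2)
cv2.imwrite("pics/c3.png",a)
E
```

```text
(no output)
```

View pics/c1.png

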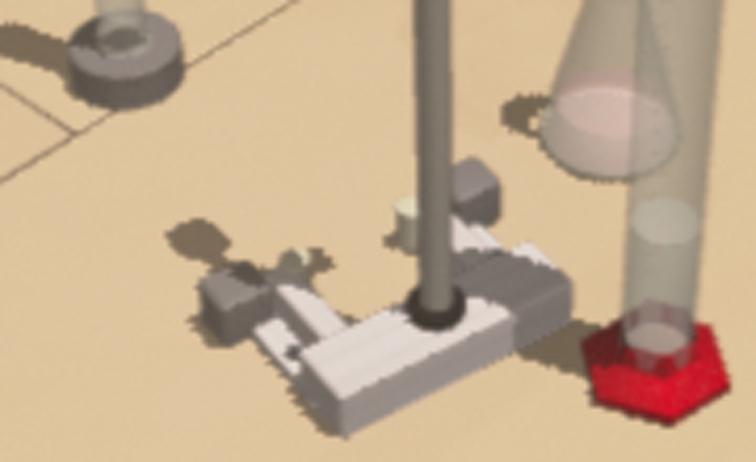

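View pics/c2.png

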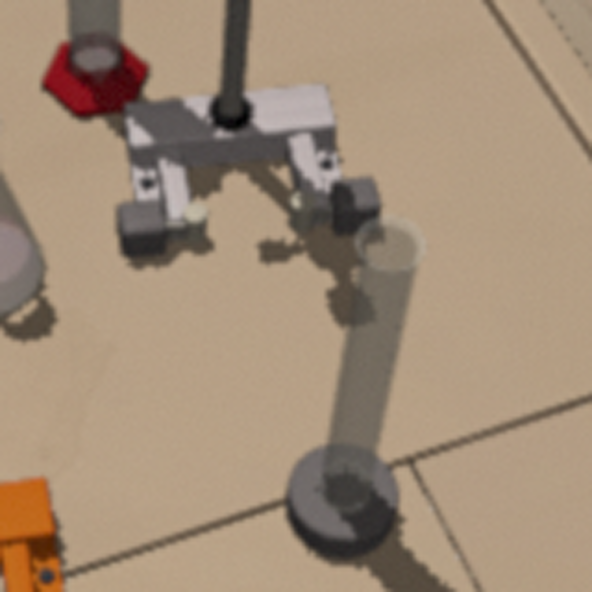

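View pics/c3.png

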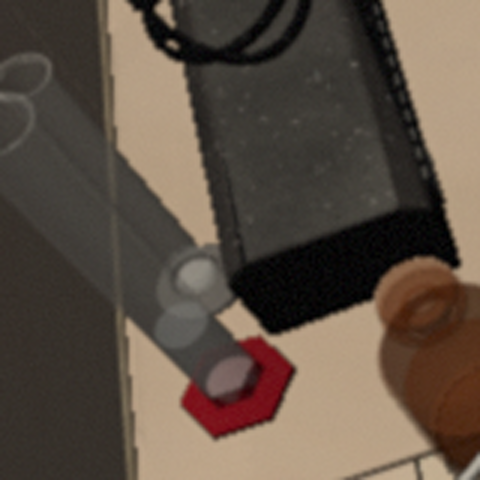

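The crops confirm it. The target is the round grey foot at scene (250,240) / side (383,295), and the station is the aluminium U at scene (322,300) / side (352,200). The orange one has the wrong colours, and the tubes by the wall stand among clutter. Next I measure both.

```bash
cat > h.py <<'E'
import numpy as np,cv2
def load(n):
    z=np.load(n); return {k:z[k] for k in z}
def cloud(c):
    v,u=np.mgrid[0:480,0:640]; d=c["d"].astype(float)
    K=c["mtx"]; P=np.stack([(u-K[0,2])/K[0,0]*d,(v-K[1,2])/K[1,1]*d,d],-1)
    W=(P-c["t"].reshape(3))@c["R"]; W[d<=0]=np.nan; return W
def onplane(c,u,v,z):
    K=c["mtx"]; r=c["R"].T@np.array([(u-K[0,2])/K[0,0],(v-K[1,2])/K[1,1],1]); o=-c["R"].T@c["t"].reshape(3)
    return o+r*(z-o[2])/r[2]
def proj(c,X):
    p=np.atleast_2d(X)@c["R"].T+c["t"].reshape(3); p=p@c["mtx"].T; return p[:,:2]/p[:,2:]
E
python3 - <<'E'
from h import *
for n,box in(("scene0.npz",(225,255,230,270)),("side0.npz",(275,315,362,402))):
    c=load(n);W=cloud(c);a=W[box[0]:box[1],box[2]:box[3]].reshape(-1,3);im=c["p"][box[0]:box[1],box[2]:box[3]].reshape(-1,3).astype(int)
    print(n,'bench z',np.nanmedian(W[300:330,420:450,2]) )
    m=(a[:,2]>4)&(a[:,2]<24)
    top=a[(a[:,2]>15)&(a[:,2]<21)]
    print(len(top),np.nanmin(top,0),np.nanmax(top,0))
    (x,y),r=cv2.minEnclosingCircle(a[m][:,:2].astype(np.float32)); print('circ all',x,y,r)
    (x,y),r=cv2.minEnclosingCircle(top[:,:2].astype(np.float32)); print('circ top',x,y,r)
# station
sc=load("scene0.npz");sd=load("side0.npz")
S=lambda u,v:(220+u/4.2-.4,225+v/4.2-.4)
D=lambda u,v:(290+u/3.7-.4,160+v/3.7-.4)
for nm,p,z in(("bar near-left top",(302,360),22),("bar near corner",(344,394),22),("bar right",(571,283),22)):
    print('scene',nm,onplane(sc,*S(*p),z).round(1))
for nm,p,z in(("bar backL",(130,100),22),("backR",(330,86),22),("frontR",(334,130),22),("frontL",(130,142),22),("rollerL top",(193,213),20),("rollerR",(300,200),20),("post base",(230,112),22)):
    print('side',nm,onplane(sd,*D(*p),z).round(1))
for nm,p,z in(("rollerL top",(292,258),20),("rollerR",(408,207),20),("post",(435,305),22)):
    print('scene',nm,onplane(sc,*S(*p),z).round(1))
for n,c in(("scene",sc),("side",sd)):
    W=cloud(c).reshape(-1,3); m=(W[:,2]>14)&(W[:,2]<26)&(W[:,0]>400)&(W[:,0]<640)&(W[:,1]>-100)&(W[:,1]<200)
    q=W[m]; print(n,len(q)); np.save(n+"q.npy",q)
    im=np.full((600,600,3),255,np.uint8)
    for X,b in zip(q,c["p"].reshape(-1,3)[m]):
        cv2.circle(im,(int((200-X[1])*2),int((700-X[0])*2)),2,b.tolist(),-1)
    cv2.imwrite(f"pics/top_{n}.png",im)
E
```

```text
scene0.npz bench z -0.617767103183479
255 [524.35694357 215.9824913   15.06934952] [570.87038969 263.63319064  20.98125062]
circ all 546.40576171875 238.89132690429688 24.758460998535156
circ top 546.8687133789062 239.63011169433594 24.007112503051758
side0.npz bench z -1.5060595409945825
383 [525.74079335 217.65149012  15.04586349] [572.84809193 264.3075559   20.97900195]
circ all 549.4839477539062 241.368408203125 23.754058837890625
circ top 549.4839477539062 241.368408203125 23.754058837890625
scene bar near-left top [466.3  52.6  22. ]
scene bar near corner [464.7  30.7  22. ]
scene bar right [557.5   8.6  22. ]
side bar backL [557.7   9.7  22. ]
side backR [463.6  35.6  22. ]
side frontR [473.3  61.9  22. ]
side frontL [567.1  34.5  22. ]
side rollerL top [554.4  83.3  20. ]
side rollerR [504.9  93.8  20. ]
side post base [515.4  33.9  22. ]
scene rollerL top [501.3  93.3  20. ]
scene rollerR [549.7  81.1  20. ]
scene post [516.7  37.   22. ]
scene 1820
side 1430
```

```bash
python3 - <<'E'
import cv2,numpy as np
a=cv2.imread("pics/top_scene.png");b=cv2.imread("pics/top_side.png")
cv2.imwrite("pics/top.png",np.hstack([a[:600,150:550],b[:600,150:550]]))
E
```

```text
(no output)
```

View pics/top.png

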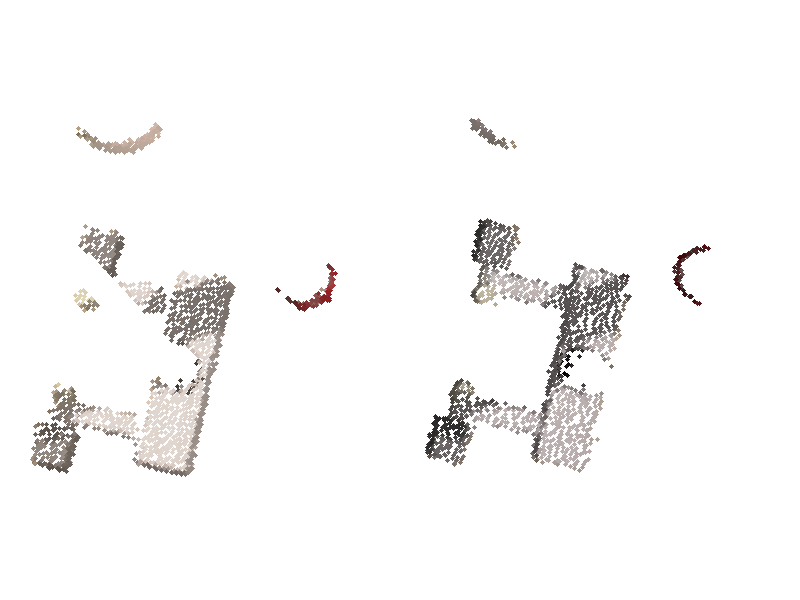

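```bash
python3 - <<'E'
from h import *
from scipy.optimize import minimize
for n in("scene","side"):
    q=np.load(n+"q.npy"); q=q[(q[:,1]<110)&(q[:,1]>-5)&(q[:,0]>440)&(q[:,0]<590)]
    q=q[(q[:,2]>17)&(q[:,2]<25)]
    print(n,len(q),cv2.minAreaRect(q[:,:2].astype(np.float32)))
    best=[]
    for deg in np.arange(-115,-90,.5):
        a=np.radians(deg);ex=np.array([np.cos(a),np.sin(a)]);u=q[:,:2]@ex
        h,_=np.histogram(u,np.arange(u.min()-2,u.max()+2,1.)); v=q[:,:2]@np.array([-ex[1],ex[0]]); g,_=np.histogram(v,np.arange(v.min()-2,v.max()+2,1.))
        best.append(((h.astype(float)**2).sum()+(g.astype(float)**2).sum(),deg))
    best.sort(reverse=True);print(best[:4])
    for a in (np.radians(best[0][1]),):
        ex=np.array([np.cos(a),np.sin(a)]);ey=np.array([-ex[1],ex[0]])
        u=q[:,:2]@ex;v=q[:,:2]@ey
        h,e=np.histogram(u,np.arange(np.floor(u.min())-2,u.max()+2,2.)); print('u',[(int(x),int(k)) for x,k in zip(e,h)])
        h,e=np.histogram(v,np.arange(np.floor(v.min())-2,v.max()+2,2.)); print('v',[(int(x),int(k)) for x,k in zip(e,h)])
E
```

```text
scene 1284 ((519.41162109375, 58.18730926513672), (81.11272430419922, 122.73590087890625), 77.07257843017578)
[(np.float64(52772.0), np.float64(-103.0)), (np.float64(52466.0), np.float64(-103.5)), (np.float64(52454.0), np.float64(-102.5)), (np.float64(51980.0), np.float64(-104.0))]
u [(-217, 0), (-215, 1), (-213, 11), (-211, 23), (-209, 31), (-207, 22), (-205, 40), (-203, 30), (-201, 41), (-199, 37), (-197, 36), (-195, 43), (-193, 12), (-191, 5), (-189, 4), (-187, 4), (-185, 5), (-183, 3), (-181, 8), (-179, 10), (-177, 5), (-175, 6), (-173, 8), (-171, 3), (-169, 6), (-167, 6), (-165, 5), (-163, 13), (-161, 50), (-159, 42), (-157, 52), (-155, 47), (-153, 55), (-151, 53), (-149, 56), (-147, 53), (-145, 57), (-143, 64), (-141, 66), (-139, 75), (-137, 95), (-135, 100), (-133, 1)]
v [(429, 0), (431, 12), (433, 15), (435, 14), (437, 11), (439, 14), (441, 13), (443, 45), (445, 46), (447, 34), (449, 33), (451, 33), (453, 23), (455, 28), (457, 38), (459, 29), (461, 31), (463, 45), (465, 35), (467, 29), (469, 30), (471, 23), (473, 25), (475, 16), (477, 22), (479, 22), (481, 21), (483, 18), (48
[... 1141 characters left out ...]
 17), (-139, 3)]
v [(430, 0), (432, 6), (434, 10), (436, 10), (438, 10), (440, 10), (442, 14), (444, 23), (446, 25), (448, 26), (450, 27), (452, 25), (454, 13), (456, 27), (458, 26), (460, 24), (462, 28), (464, 26), (466, 24), (468, 20), (470, 21), (472, 17), (474, 14), (476, 14), (478, 16), (480, 13), (482, 10), (484, 8), (486, 4), (488, 5), (490, 5), (492, 3), (494, 5), (496, 4), (498, 6), (500, 10), (502, 12), (504, 12), (506, 15), (508, 14), (510, 14), (512, 15), (514, 22), (516, 18), (518, 25), (520, 30), (522, 27), (524, 27), (526, 26), (528, 26), (530, 27), (532, 21), (534, 27), (536, 24), (538, 25), (540, 26), (542, 25), (544, 12), (546, 12), (548, 13), (550, 9), (552, 10), (554, 4)]
```

```bash
cat >> h.py <<'E'
seat=np.array([523.5,70.7,0]); yaw=np.radians(-102.95)
ex=np.array([np.cos(yaw),np.sin(yaw),0]);ey=np.array([-ex[1],ex[0],0]);ez=np.array([0,0,1.])
Rs=np.stack([ex,ey,ez],1)
def st(X): return (np.atleast_2d(X)-seat)@Rs
E
python3 - <<'E'
from h import *
from cell import sensors
from scipy.spatial.transform import Rotation as Rn
sc=load("scene0.npz");sd=load("side0.npz")
print('flask',st(onplane(sc,366,255,0)),st(onplane(sd,286,232,0)))
print('large',st(onplane(sc,377,315,10)),st(onplane(sd,316,180,10)))
print('cyl',st(np.array([548,240.4,0])))
s=sensors.state();R0=Rn.from_euler('xyz',s['tcp_rot']).as_matrix();print(R0.round(3))
th=np.radians(35)
for sg in(1,-1):
    tx=np.sin(th)*ex-np.cos(th)*ez; ty=sg*ey; tz=np.cross(tx,ty)
    R=np.stack([tx,ty,tz],1); print(sg,(Rn.from_matrix(R0.T@R).as_rotvec()).round(3))
for n in("scene","side"):
    c=load(n+"0.npz");im=c["p"].copy()
    a=np.linspace(0,6.28,40)
    cyl=np.array([548,240.4,18])+23.5*np.stack([np.cos(a),np.sin(a),0*a],1)
    for p in proj(c,cyl): cv2.circle(im,tuple(int(round(x)) for x in p),0,(0,0,255),-1)
    for X in([-18,-25.5,20],[-18,25.5,20],[0,0,0],[23.5,0,22],[-60,0,0]):
        p=proj(c,seat+Rs@np.array(X))[0];cv2.circle(im,tuple(int(round(x)) for x in p),1,(0,255,0),-1)
    p=proj(c,[548,240.4,0])[0].astype(int);print(p)
    b=(slice(220,340),slice(220,400)) if n=="scene" else (slice(170,320),slice(280,460))
    cv2.imwrite(f"pics/ov_{n}.png",cv2.resize(im[b],None,fx=4,fy=4,interpolation=0))
E
```

```text
flask [[-26.97984729 130.57640513   0.        ]] [[-23.13878628 124.87334576   0.        ]]
large [[99.53136828 51.37007442 10.        ]] [[80.33020029 59.27516361 10.        ]]
cyl [[-170.87431673  -14.15301677    0.        ]]
[[-0.     0.312  0.95 ]
 [-0.001  0.95  -0.312]
 [-1.    -0.001 -0.   ]]
1 [ 1.43  -0.493 -0.45 ]
-1 [-1.605  0.461 -0.505]
[249 242]
[382 297]
```

View pics/ov_scene.png

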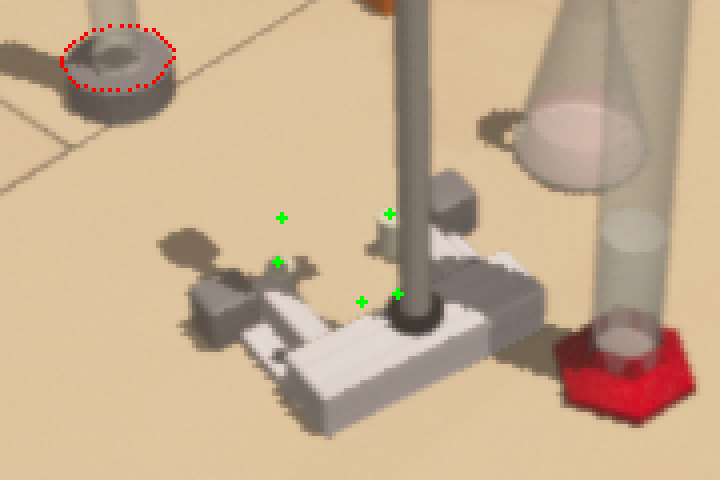

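View pics/ov_side.png

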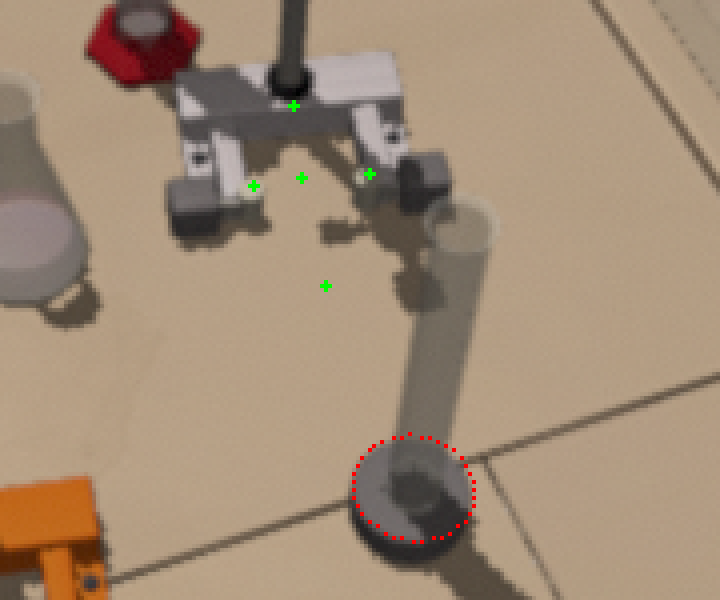

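```bash
cat >> h.py <<'E'
from scipy.spatial.transform import Rotation as Rn, Slerp
def toolR(deg=35,yawoff=0):
    th=np.radians(deg);tx=np.sin(th)*ex-np.cos(th)*ez;ty=ey
    R=np.stack([tx,ty,np.cross(tx,ty)],1); return Rn.from_rotvec([0,0,yawoff]).as_matrix()@R
def rows(target_st,n,op,deg=35,show=None,P0=None):
    from cell import sensors
    s=sensors.state();p0=s['eef_pos'];R0=Rn.from_euler('xyz',s['tcp_rot'])
    p1=seat+Rs@np.array(target_st,float);R1=Rn.from_matrix(toolR(deg))
    sl=Slerp([0,1],Rn.concatenate([R0,R1]))
    out=[]
    for i in range(n):
        Ra=sl(i/n);d=Ra.inv().apply((p1-p0)/n);w=(Ra.inv()*sl((i+1)/n)).as_rotvec()
        out.append(" ".join(f"{v:.1f}" for v in d)+" "+" ".join(f"{v:.3f}" for v in w)+f" {op}")
    for i in range(0,n,8): print("; ".join(out[i:i+8]))
def rep():
    from cell import sensors
    s=sensors.state();R=Rn.from_euler('xyz',s['tcp_rot']).as_matrix()
    print('t',round(s['t'],2),'st',st(s['eef_pos']).round(1)[0],'F_st',(Rs.T@s['ft_force']).round(1),'j',s['joints'].round(2),'op',round(s['opening']*95.1,1),'roterr',Rn.from_matrix(R.T@toolR()).as_rotvec().round(3))
E
python3 - <<'E'
from h import *
for n,lo in(("scene",0),("side",0)):
    c=load(n+"0.npz");W=cloud(c);p=c["p"].astype(int)
    m=(p[...,2]>150)&(p[...,0]<60)&(p[...,1]<130)&(p[...,2]-p[...,1]>70)
    q=st(W[m]);q=q[np.isfinite(q[:,0])&(q[:,0]>-400)]
    print(n,len(q),np.percentile(q,[2,50,98],axis=0).round(0).tolist())
rep(); rows([-250,-14,150],16,12)
E
```

```text
scene 1222 [[-204.0, 37.0, 3.0], [-153.0, 155.0, 17.0], [110.0, 204.0, 201.0]]
side 1254 [[-216.0, 112.0, 4.0], [-174.0, 172.0, 20.0], [-154.0, 206.0, 245.0]]
t 0.15 st [-436.  -437.7  214.2] F_st [-0.2  0.2 -0.6] j [ 1.15  0.49  1.56  0.    1.09 -0.11] op 95.0 roterr [ 1.43  -0.493 -0.45 ]
4.0 -9.2 27.4 0.089 -0.031 -0.028 12; 5.1 -6.6 28.0 0.089 -0.031 -0.028 12; 6.1 -3.9 28.3 0.089 -0.031 -0.028 12; 7.1 -1.2 28.3 0.089 -0.031 -0.028 12; 7.9 1.6 28.1 0.089 -0.031 -0.028 12; 8.7 4.3 27.5 0.089 -0.031 -0.028 12; 9.4 7.0 26.8 0.089 -0.031 -0.028 12; 10.0 9.6 25.7 0.089 -0.031 -0.028 12
10.4 12.1 24.4 0.089 -0.031 -0.028 12; 10.8 14.5 22.9 0.089 -0.031 -0.028 12; 11.0 16.8 21.2 0.089 -0.031 -0.028 12; 11.1 18.9 19.2 0.089 -0.031 -0.028 12; 11.1 20.9 17.1 0.089 -0.031 -0.028 12; 11.0 22.6 14.8 0.089 -0.031 -0.028 12; 10.8 24.1 12.4 0.089 -0.031 -0.028 12; 10.4 25.4 9.9 0.089 -0.031 -0.028 12
```

Call:
{"op": "servo_tool", "data": {
  "steps": "4 -9 27 0.09 -0.03 -0.03 12; 5 -7 28 0.09 -0.03 -0.03 12; 6 -4 28 0.09 -0.03 -0.03 12; 7 -1 28 0.09 -0.03 -0.03 12; 8 2 28 0.09 -0.03 -0.03 12; 9 4 28 0.09 -0.03 -0.03 12; 9 7 27 0.09 -0.03 -0.03 12; 10 10 26 0.09 -0.03 -0.03 12"
}}

```text
t: 0.95
eef_pos: [381.9, 448.9, 181.2]
tcp_rot: [-0.412, 1.225, -1.478]
ft_force: [0.3, 1.4, -0.6]
opening: 0.388
```

```bash
python3 - <<'E'
from h import *
rep(); rows([-250,-14,150],8,12);rows([-250,-14,150],16,12)
E
```

```text
t 0.95 st [-336.8 -222.8  181.2] F_st [-1.5 -0.  -0.6] j [ 0.87  0.58  1.53 -0.26  1.28  0.47] op 36.9 roterr [ 0.693 -0.231 -0.201]
9.9 13.2 23.3 0.087 -0.029 -0.025 12; 10.2 15.4 21.8 0.087 -0.029 -0.025 12; 10.4 17.4 20.0 0.087 -0.029 -0.025 12; 10.5 19.3 18.1 0.087 -0.029 -0.025 12; 10.5 21.1 16.1 0.087 -0.029 -0.025 12; 10.4 22.7 13.9 0.087 -0.029 -0.025 12; 10.2 24.0 11.6 0.087 -0.029 -0.025 12; 9.8 25.2 9.2 0.087 -0.029 -0.025 12
5.0 6.6 11.6 0.043 -0.014 -0.013 12; 5.0 7.1 11.3 0.043 -0.014 -0.013 12; 5.1 7.7 10.9 0.043 -0.014 -0.013 12; 5.2 8.2 10.5 0.043 -0.014 -0.013 12; 5.2 8.7 10.0 0.043 -0.014 -0.013 12; 5.2 9.2 9.6 0.043 -0.014 -0.013 12; 5.3 9.7 9.1 0.043 -0.014 -0.013 12; 5.3 10.1 8.6 0.043 -0.014 -0.013 12
5.2 10.5 8.0 0.043 -0.014 -0.013 12; 5.2 11.0 7.5 0.043 -0.014 -0.013 12; 5.2 11.3 6.9 0.043 -0.014 -0.013 12; 5.1 11.7 6.4 0.043 -0.014 -0.013 12; 5.1 12.0 5.8 0.043 -0.014 -0.013 12; 5.0 12.3 5.2 0.043 -0.014 -0.013 12; 4.9 12.6 4.6 0.043 -0.014 -0.013 12; 4.8 12.8 4.0 0.043 -0.014 -0.013 12
```

Call:
{"op": "servo_tool", "data": {
  "steps": "10 13 23 0.09 -0.03 -0.025 12; 10 15 22 0.09 -0.03 -0.025 12; 10.5 17.5 20 0.09 -0.03 -0.025 12; 10.5 19.5 18 0.09 -0.03 -0.025 12; 10.5 21 16 0.09 -0.03 -0.025 12; 10.5 23 14 0.09 -0.03 -0.025 12; 10 24 11.5 0.09 -0.03 -0.025 12; 10 25 9 0.09 -0.03 -0.025 12"
}}

```text
t: 1.75
eef_pos: [568.9, 307.0, 149.5]
tcp_rot: [0.043, 0.941, -1.814]
ft_force: [-0.4, 0.1, 0.8]
opening: 0.127
```

```bash
python3 - <<'E'
from h import *
rep(); rows([-240,-14,30],8,12)
E
```

```text
t 1.75 st [-240.5   -8.7  149.5] F_st [-0.  -0.4  0.8] j [ 0.56  0.8   1.27 -0.42  1.55  0.96] op 12.0 roterr [-0.057  0.019  0.009]
12.1 -1.0 -8.7 -0.007 0.002 0.001 12; 12.1 -1.0 -8.7 -0.007 0.002 0.001 12; 12.2 -0.9 -8.7 -0.007 0.002 0.001 12; 12.2 -0.9 -8.6 -0.007 0.002 0.001 12; 12.2 -0.9 -8.6 -0.007 0.002 0.001 12; 12.2 -0.8 -8.6 -0.007 0.002 0.001 12; 12.2 -0.8 -8.6 -0.007 0.002 0.001 12; 12.2 -0.7 -8.5 -0.007 0.002 0.001 12
```

Call:
{"op": "servo_tool", "data": {
  "steps": "12 -1 -8.5 -0.007 0.002 0.001 12; 12 -1 -8.5 -0.007 0.002 0.001 12; 12 -1 -8.5 -0.007 0.002 0.001 12; 12 -1 -8.5 -0.007 0.002 0.001 12; 12 -1 -8.5 -0.007 0.002 0.001 12; 12 -1 -8.5 -0.007 0.002 0.001 12; 12 -1 -8.5 -0.007 0.002 0.001 12; 12 -1 -8.5 -0.007 0.002 0.001 12"
}}

```text
t: 2.55
eef_pos: [561.7, 307.8, 22.0]
tcp_rot: [-0.007, 0.958, -1.8]
ft_force: [-0.1, 0.5, -0.1]
opening: 0.125
```

```bash
python3 - <<'E'
from h import *
from cell import read_camera,get_calibration
rep(); rows([-215,-14,8],8,12)
for n in("side","scene"):
    p,d=read_camera(n);c=get_calibration(n);np.savez(n+"1.npz",p=p,d=d,**c)
    cv2.imwrite(f"pics/{n}1.png",p)
a=load("side1.npz")["p"][140:400,250:560];cv2.imwrite("pics/side1c.png",cv2.resize(a,None,fx=2.3,fy=2.3,interpolation=2))
E
```

```text
t 2.55 st [-239.7  -15.9   22. ] F_st [-0.5 -0.2 -0.1] j [ 0.57  0.93  1.36 -0.43  1.34  0.99] op 11.9 roterr [0.004 0.002 0.002]
3.2 0.2 1.5 0.001 0.000 0.000 12; 3.2 0.2 1.5 0.001 0.000 0.000 12; 3.2 0.2 1.5 0.001 0.000 0.000 12; 3.2 0.2 1.5 0.001 0.000 0.000 12; 3.2 0.2 1.5 0.001 0.000 0.000 12; 3.2 0.2 1.5 0.001 0.000 0.000 12; 3.2 0.2 1.5 0.001 0.000 0.000 12; 3.2 0.2 1.5 0.001 0.000 0.000 12
```

View pics/side1c.png

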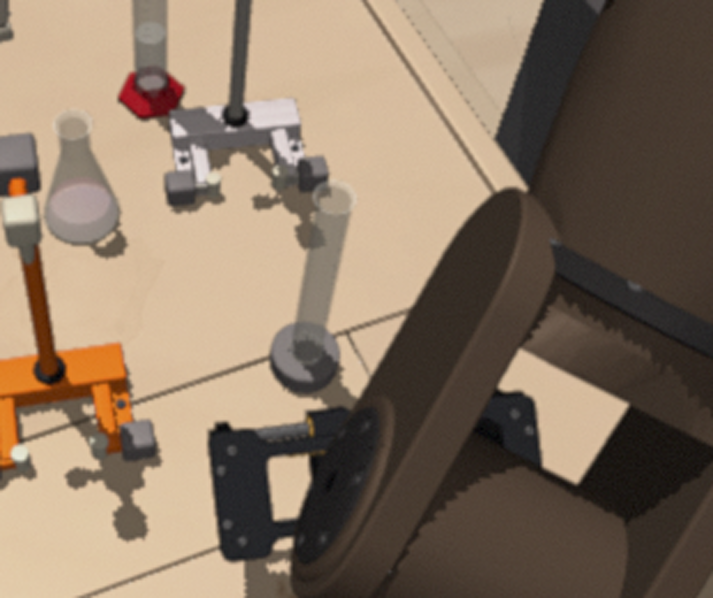

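View pics/scene1.png

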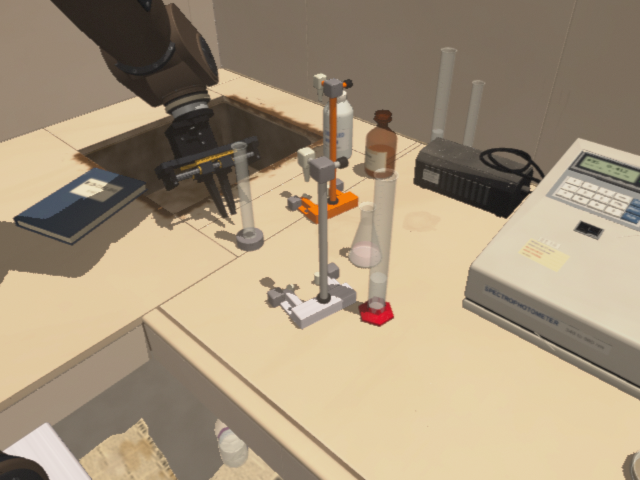

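```bash
python3 - <<'E'
from h import *
c=load("scene1.npz");im=cv2.resize(c["p"][130:270,150:290],None,fx=4,fy=4,interpolation=2)
T=toolR();tcp=np.array([561.7,307.8,22.0])
for off,col in(((0,0,0),(0,0,255)),((0,6,0),(0,255,0)),((0,-6,0),(0,255,0)),((0,-18,10),(255,0,0)),((0,18,10),(255,0,0)),((0,-18,-10),(255,0,255)),((0,18,-10),(255,0,255))):
    p=(proj(c,tcp+T@np.array(off))[0]-[150,130]+.5)*4;cv2.circle(im,tuple(p.astype(int)),2,col,-1)
cv2.imwrite("pics/tip1.png",im)
print(st(onplane(load("side1.npz"),250+135/2.3,140+440/2.3,20)))
E
```

```text
[[-223.65111723  108.72380168   20.        ]]
```

View pics/tip1.png

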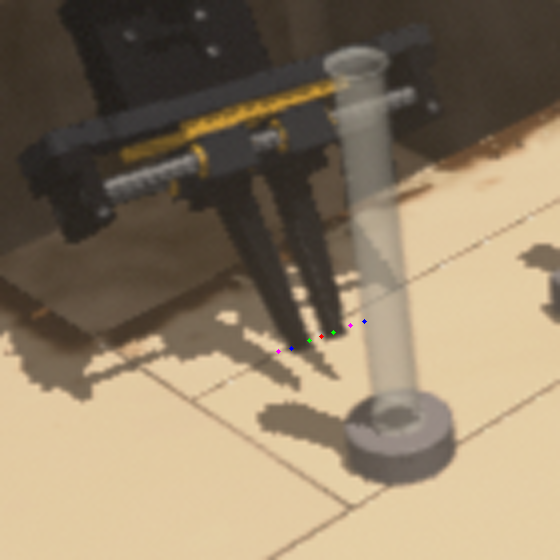

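Call:
{"op": "servo_tool", "data": {
  "steps": "3 0 1.5 0 0 0 12; 3 0 1.5 0 0 0 12; 3 0 1.5 0 0 0 12; 3 0 1.5 0 0 0 12; 3 0.5 1.5 0 0 0 12; 3 0.5 1.5 0 0 0 12; 0 0.5 0 0 0 0 12; 0 0 0 0 0 0 12"
}}

```text
t: 3.45
eef_pos: [559.6, 288.1, 12.9]
tcp_rot: [-0.005, 0.958, -1.8]
ft_force: [0.1, 0.0, -0.4]
opening: 0.127
```

```bash
python3 - <<'E'
from h import *
rep(); rows([-204,-14,8],8,12)
E
```

```text
t 3.45 st [-219.9  -13.6   12.9] F_st [-0.   0.1 -0.4] j [ 0.55  0.93  1.4  -0.44  1.3   1.  ] op 12.1 roterr [0.003 0.002 0.002]
1.6 -0.1 1.3 0.000 0.000 0.000 12; 1.6 -0.1 1.3 0.000 0.000 0.000 12; 1.6 -0.1 1.3 0.000 0.000 0.000 12; 1.6 -0.1 1.3 0.000 0.000 0.000 12; 1.6 -0.1 1.3 0.000 0.000 0.000 12; 1.6 -0.1 1.3 0.000 0.000 0.000 12; 1.6 -0.1 1.3 0.000 0.000 0.000 12; 1.6 -0.1 1.3 0.000 0.000 0.000 12
```

Call:
{"op": "servo_tool", "data": {
  "steps": "2 0 -1.4 0 0 0 12; 2 0 -1.4 0 0 0 12; 1.1 0 1.6 0 0 0 12; 1.1 0 1.6 0 0 0 12; 1.1 0 1.6 0 0 0 12; 1.1 0 1.6 0 0 0 12; 1.1 0 1.6 0 0 0 12; 0 0 0 0 0 0 12"
}}

```text
t: 4.25
eef_pos: [557.2, 278.0, 7.7]
tcp_rot: [-0.005, 0.958, -1.8]
ft_force: [0.3, -0.1, 1.1]
opening: 0.124
```

```bash
python3 - <<'E'
from h import *
rep()
from cell import read_camera,get_calibration
n="scene";p,d=read_camera(n);c=get_calibration(n);np.savez(n+"2.npz",p=p,d=d,**c)
cv2.imwrite("pics/tip2.png",cv2.resize(p[170:270,190:290],None,fx=6,fy=6,interpolation=2))
E
```

```text
t 4.25 st [-209.6  -13.6    7.7] F_st [-0.   0.3  1.1] j [ 0.54  0.92  1.43 -0.45  1.27  1.  ] op 11.8 roterr [0.003 0.002 0.002]
```

View pics/tip2.png

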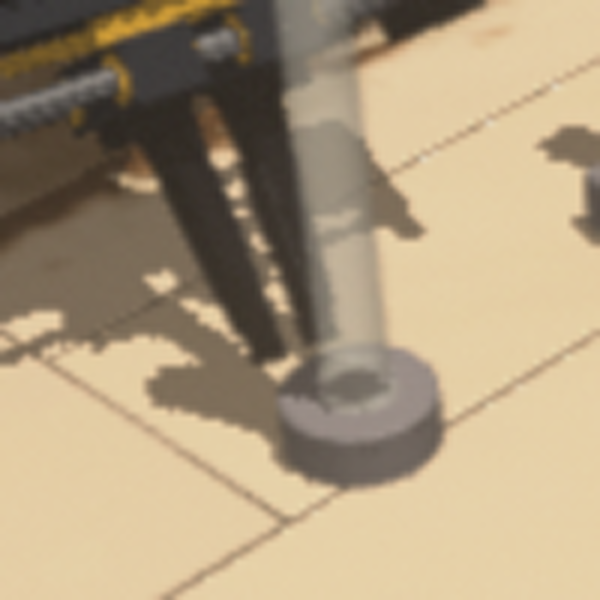

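Call:
{"op": "servo_tool", "data": {
  "steps": "1.7 0 2.5 0 0 0 12; 1.7 0 2.5 0 0 0 12; 1.7 0 2.5 0 0 0 12; 2.3 0 3.3 0 0 0 12; 2.8 0.5 4.1 0 0 0 12; 2.8 0.5 4.1 0 0 0 12; 2.8 0.5 4.1 0 0 0 12; 2.8 0.5 4.1 0 0 0 12"
}}

```text
t: 5.1
eef_pos: [551.7, 243.9, 8.0]
tcp_rot: [-0.004, 0.961, -1.798]
ft_force: [-0.5, 1.5, -1.0]
opening: 0.127
```

```bash
cat >> h.py <<'E'
def foot(tag,crop=True):
    """foot centre in station frame by fitting the grey foot's depth points, both cameras"""
    from cell import read_camera,get_calibration
    for n in("scene","side"):
        p,d=read_camera(n);c=get_calibration(n);c=dict(c,p=p,d=d);np.savez(f"{n}{tag}.npz",**c)
        b=(slice(200,330),slice(210,380)) if n=="scene" else (slice(160,330),slice(270,450))
        cv2.imwrite(f"pics/{n}{tag}.png",cv2.resize(p[b],None,fx=4,fy=4,interpolation=2))
E
python3 - <<'E'
from h import *
rep();foot("3")
E
```

```text
t 5.1 st [-175.2  -11.4    8. ] F_st [-1.4 -0.9 -1. ] j [ 0.5   0.9   1.5  -0.47  1.22  1.  ] op 12.1 roterr [ 0.003 -0.001  0.   ]
```

View pics/scene3.png

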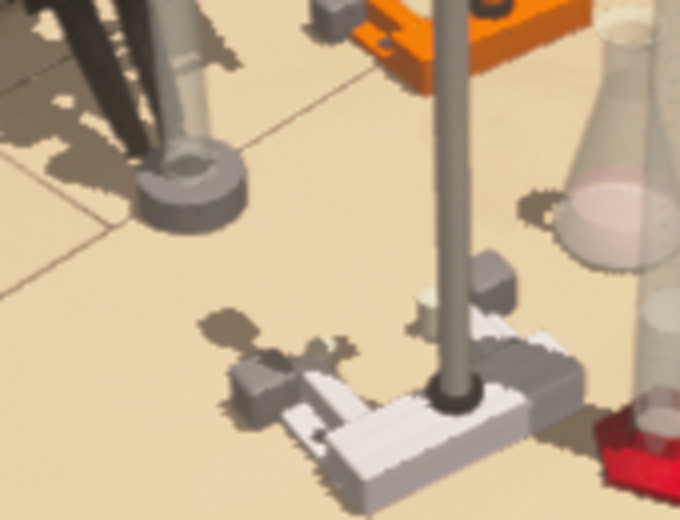

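View pics/side3.png

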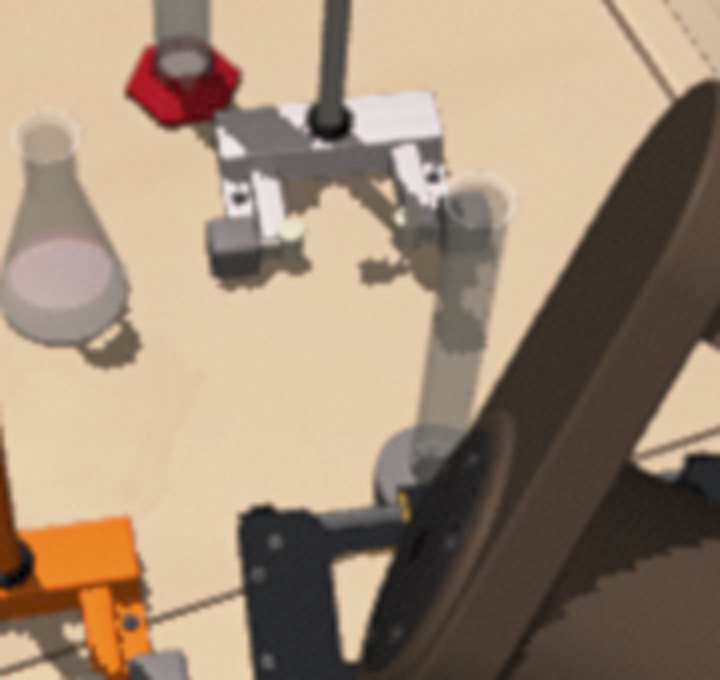

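```bash
cat >> h.py <<'E'
def fit(tag,guess):
    c=load(f"scene{tag}.npz");W=cloud(c).reshape(-1,3)+np.array([1.3,0.5,0.6]);q=st(W);p=c["p"].reshape(-1,3).astype(int)
    g=np.array(guess)
    m=(q[:,2]>3)&(q[:,2]<21)&(np.hypot(q[:,0]-g[0],q[:,1]-g[1])<32)&(p.sum(1)>180)&(p.max(1)-p.min(1)<45)
    m&=(q[:,0]>g[0]-8)  # front part only, away from fingers
    a=q[m]
    # outer boundary: lower wall points lie on the circle
    w=a[(a[:,2]<13)]
    from scipy.optimize import least_squares
    r=least_squares(lambda v:np.hypot(w[:,0]-v[0],w[:,1]-v[1])-23.5,g,loss='soft_l1')
    print('foot fit',r.x.round(1),len(w),'rms',np.sqrt(np.mean(r.fun**2)).round(2))
E
python3 - <<'E'
from h import *
fit("0",[-171,-14]);fit("3",[-146,-11])
E
```

```text
foot fit [-171.9  -12.9] 124 rms 0.95
foot fit [-146.3  -11.4] 130 rms 0.89
```

Call:
{"op": "servo_tool", "data": {
  "steps": "3.2 0.9 4.6 0 0 0 12; 3.2 0.9 4.6 0 0 0 12; 3.2 0.9 4.6 0 0 0 12; 3.2 0.9 4.6 0 0 0 12; 3.2 0.9 4.6 0 0 0 12; 3.2 0.9 4.6 0 0 0 12; 3.2 0.9 4.6 0 0 0 12; 3.2 0.9 4.6 0 0 0 12"
}}

```text
t: 6.0
eef_pos: [548.5, 195.0, 8.2]
tcp_rot: [-0.004, 0.961, -1.798]
ft_force: [0.5, 1.8, -0.5]
opening: 0.13
```

```bash
python3 - <<'E'
from h import *
rep();foot("4");fit("4",[-103,-5])
E
```

```text
t 6.0 st [-126.7   -3.5    8.2] F_st [-1.9  0.1 -0.5] j [ 0.44  0.87  1.59 -0.52  1.15  0.99] op 12.4 roterr [ 0.003 -0.001  0.001]
foot fit [-97.8  -3.6] 129 rms 0.87
```

View pics/scene4.png

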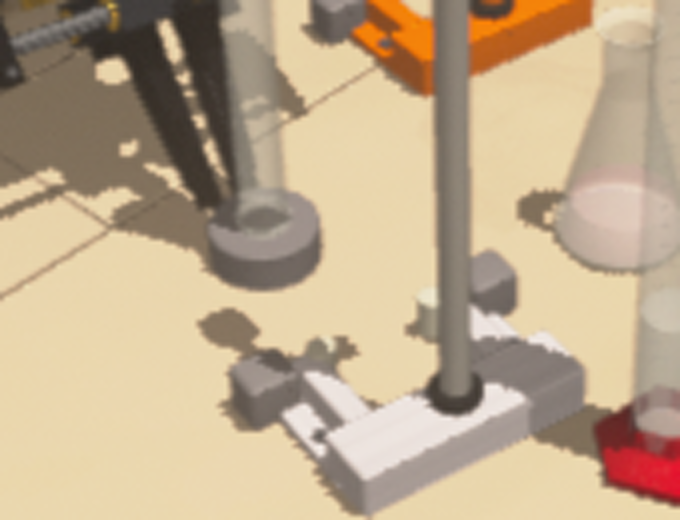

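Call:
{"op": "servo_tool", "data": {
  "steps": "3.2 0.6 4.6 0 0 0 12; 3.2 0.6 4.6 0 0 0 12; 3.2 0.6 4.6 0 0 0 12; 3.2 0.6 4.6 0 0 0 12; 3 0.6 4.2 0 0 0 12; 2.8 0.6 4 0 0 0 12; 2.8 0.3 4 0 0 0 12; 2.8 0 4 0 0 0 12"
}}

```text
t: 6.9
eef_pos: [542.7, 149.7, 8.3]
tcp_rot: [-0.003, 0.961, -1.797]
ft_force: [-0.0, 1.7, -0.7]
opening: 0.128
```

```bash
python3 - <<'E'
from h import *
rep();foot("5");fit("5",[-52,0])
E
```

```text
t 6.9 st [-81.3   1.    8.3] F_st [-1.6 -0.4 -0.7] j [ 0.38  0.84  1.66 -0.56  1.09  0.98] op 12.1 roterr [ 0.003 -0.001  0.   ]
foot fit [-52.3   1.2] 122 rms 0.91
```

View pics/scene5.png

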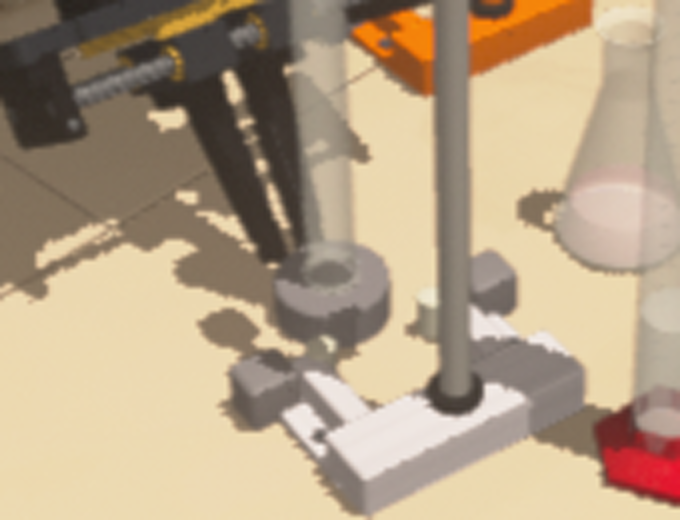

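View pics/side5.png

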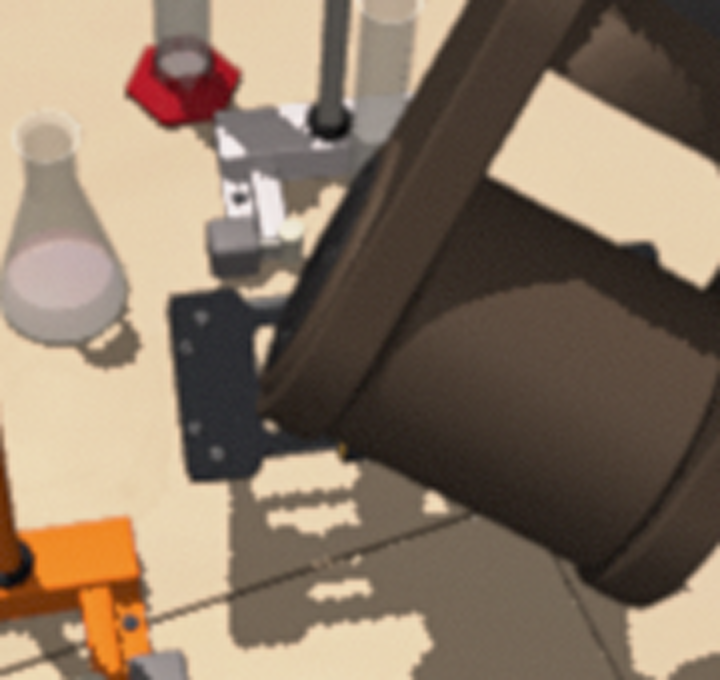

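Call:
{"op": "servo_tool", "data": {
  "steps": "1.7 -0.4 2.5 0 0 0 12; 1.7 -0.4 2.5 0 0 0 12; 1.7 0 2.5 0 0 0 12; 1.7 0 2.5 0 0 0 12; 1.7 0 2.5 0 0 0 12; 1.7 0 2.5 0 0 0 12; 1.7 0 2.5 0 0 0 12; 1.7 0 2.5 0 0 0 12"
}}

```text
t: 7.8
eef_pos: [536.9, 126.0, 8.5]
tcp_rot: [0.0, 0.964, -1.793]
ft_force: [1.6, 6.3, -0.5]
opening: 0.126
```

```bash
python3 - <<'E'
from h import *
rep();foot("6");fit("6",[-28,0])
E
```

```text
t 7.8 st [-56.9   0.7   8.5] F_st [-6.5  0.1 -0.5] j [ 0.35  0.83  1.71 -0.59  1.05  0.98] op 12.0 roterr [ 0.002 -0.004 -0.002]
foot fit [-28.4   1.4] 128 rms 1.25
```

View pics/scene6.png

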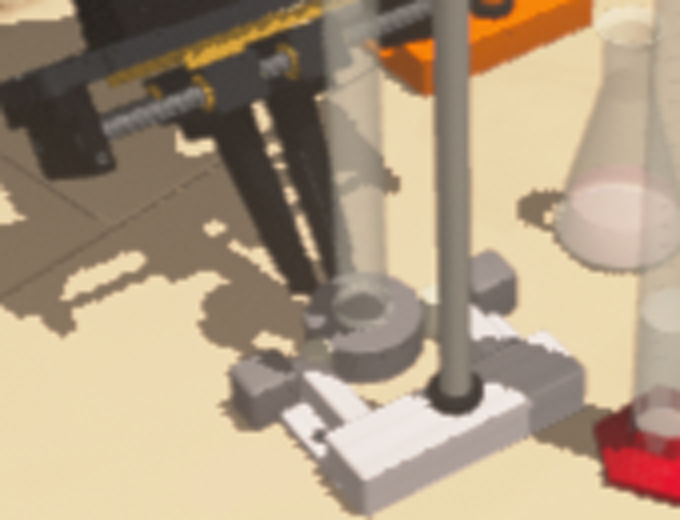

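Call:
{"op": "servo_tool", "data": {
  "steps": "1.2 0 1.7 0 0 0 12; 1.2 0 1.7 0 0 0 12; 1.2 0 1.7 0 0 0 12; 1.2 0 1.7 0 0 0 12; 1.2 0 1.7 0 0 0 12; 1.2 0 1.7 0 0 0 12; 1.2 0 1.7 0 0 0 12; 1.2 0 1.7 0 0 0 12"
}}

```text
t: 8.7
eef_pos: [535.0, 112.2, 8.5]
tcp_rot: [0.01, 0.973, -1.784]
ft_force: [0.2, 3.8, -0.2]
opening: 0.125
```

```bash
python3 - <<'E'
from h import *
rep();foot("7");fit("7",[-12,0])
E
```

```text
t 8.7 st [-43.    1.9   8.5] F_st [-3.8 -0.6 -0.2] j [ 0.33  0.82  1.73 -0.6   1.02  0.98] op 11.9 roterr [ 0.001 -0.013 -0.007]
foot fit [-14.4   2.3] 110 rms 0.97
```

View pics/scene7.png

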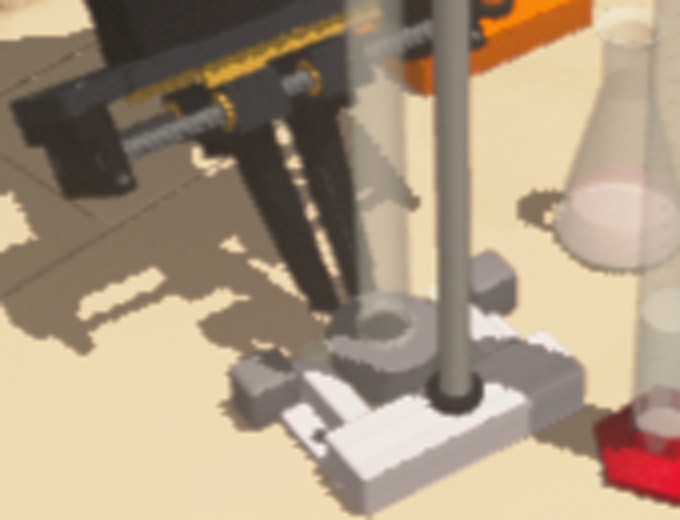

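Call:
{"op": "servo_tool", "data": {
  "steps": "0.8 -0.3 1.1 0 -0.003 -0.002 12; 0.8 -0.3 1.1 0 -0.003 -0.002 12; 0.8 -0.3 1.1 0 -0.003 -0.002 12; 0.8 -0.3 1.1 0 -0.003 -0.002 12; 0.7 -0.2 1 0 0 0 12; 0.7 -0.2 1 0 0 0 12; 0.7 0 1 0 0 0 12; 0.7 0 1 0 0 0 12"
}}

```text
t: 9.6
eef_pos: [530.6, 100.8, 8.3]
tcp_rot: [-0.004, 0.958, -1.801]
ft_force: [1.4, 2.6, 0.2]
opening: 0.127
```

```bash
python3 - <<'E'
from h import *
rep();foot("8");fit("8",[-4,0])
E
```

```text
t 9.6 st [-31.    0.1   8.3] F_st [-2.8  0.8  0.2] j [ 0.31  0.82  1.75 -0.61  1.02  0.99] op 12.0 roterr [0.001 0.002 0.002]
foot fit [2.1 2.5] 29 rms 1.63
```

View pics/scene8.png

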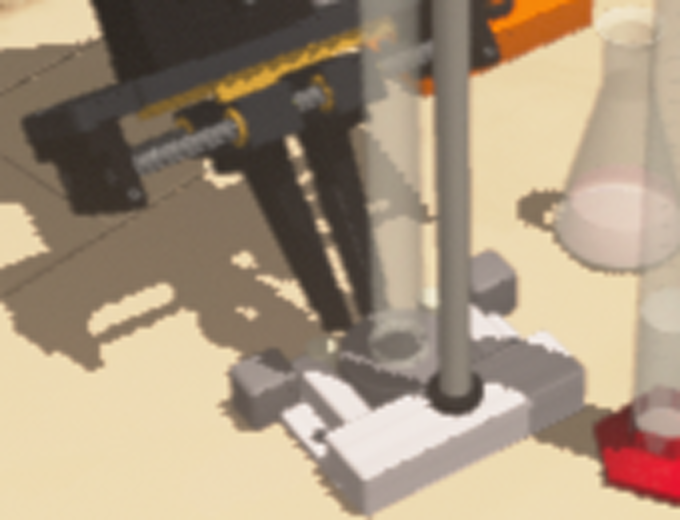

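Call:
{"op": "servo_tool", "data": {
  "steps": "0.3 0 0.4 0 0 0 12; 0.3 0 0.4 0 0 0 12; 0.3 0 0.4 0 0 0 12; 0.3 0 0.4 0 0 0 12; 0 0 0 0 0 0 12; 0 0 0 0 0 0 12; 0 0 0 0 0 0 12; 0 0 0 0 0 0 12"
}}

```text
t: 10.5
eef_pos: [530.1, 98.8, 8.3]
tcp_rot: [-0.004, 0.958, -1.801]
ft_force: [0.3, 1.9, -0.3]
opening: 0.131
```

```bash
python3 - <<'E'
from h import *
rep()
E
```

```text
t 10.5 st [-28.9   0.1   8.3] F_st [-1.9 -0.2 -0.3] j [ 0.31  0.82  1.75 -0.62  1.02  0.99] op 12.5 roterr [0.001 0.002 0.002]
```

Call:
{"op": "servo_tool", "data": {
  "steps": "0 0 0 0 0 0 12; 0 0 0 0 0 0 12; 0 0 0 0 0 0 12; 0 0 0 0 0 0 12; 0.3 0 0.4 0 0 0 12; 0.3 0 0.4 0 0 0 12; 0.3 0 0.4 0 0 0 12; 0.3 0 0.4 0 0 0 12"
}}

```text
t: 11.3
eef_pos: [530.2, 98.3, 8.2]
tcp_rot: [-0.001, 0.962, -1.798]
ft_force: [0.2, 6.4, 2.8]
opening: 0.125
```

```bash
python3 - <<'E'
from h import *
rep()
E
```

```text
t 11.3 st [-28.4   0.3   8.2] F_st [-6.2 -1.2  2.8] j [ 0.31  0.81  1.75 -0.62  1.01  0.99] op 11.9 roterr [ 0.    -0.002  0.001]
```

Call:
{"op": "servo_tool", "data": {
  "steps": "0 0 0 0 0 0 12; 0 0 0 0 0 0 12; 0 0 0 0 0 0 12; 0 0 0 0 0 0 12; 0 0 0 0 0 0 12; 0 0 0 0 0 0 12; 0.4 0 0.6 0 0 0 12; 0.5 0 0.7 0 0 0 12"
}}

```text
t: 12.1
eef_pos: [530.3, 98.0, 8.2]
tcp_rot: [0.001, 0.964, -1.796]
ft_force: [0.9, 10.5, 2.3]
opening: 0.124
```

```bash
python3 - <<'E'
from h import *
rep();foot("9");fit("9",[0,0])
E
```

```text
t 12.1 st [-28.1   0.5   8.2] F_st [-10.4  -1.5   2.3] j [ 0.31  0.81  1.75 -0.62  1.01  0.99] op 11.8 roterr [-0.001 -0.005 -0.   ]
foot fit [5.8 3.1] 23 rms 1.52
```

View pics/scene9.png

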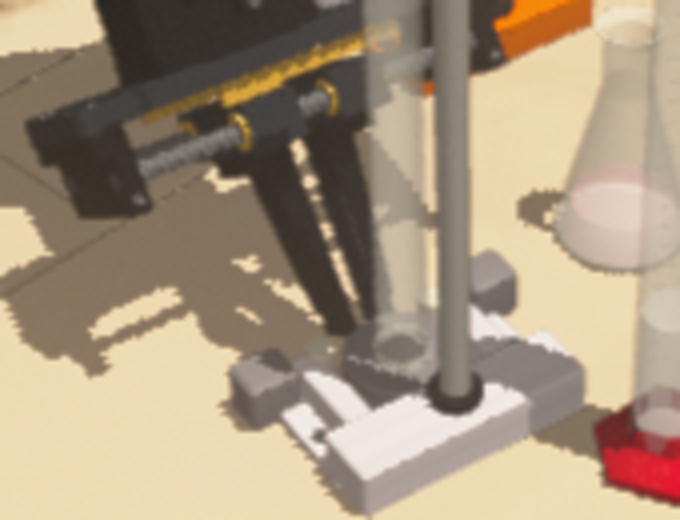

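It's against the stop: 10 N with almost no travel. Now I back straight out.

Call:
{"op": "servo_tool", "data": {
  "steps": "-0.6 0 -0.8 0 0 0 12; -1.2 0 -1.6 0 0 0 12; -1.7 0 -2.5 0 0 0 12; -3.4 0 -4.9 0 0 0 12; -5.7 0 -8.2 0 0 0 12; -8.6 0 -12.3 0 0 0 12; -8.6 0 -12.3 0 0 0 12; -8.6 0 -12.3 0 0 0 12"
}}

```text
t: 13.0
eef_pos: [545.7, 166.5, 8.5]
tcp_rot: [-0.002, 0.962, -1.801]
ft_force: [0.2, 0.4, -0.2]
opening: 0.126
```

Call:
{"op": "servo_tool", "data": {
  "steps": "-11.5 0 -16.4 0 0 0 12; -11.5 0 -16.4 0 0 0 12; -11.5 0 -16.4 0 0 0 12; -20 0 -10 0 0 0 12; -25 0 -10 0 0 0 12; -30 0 -5 0 0 0 12; -30 0 -5 0 0 0 12; 0 0 0 0 0 0 12"
}}

```text
t: 13.8
eef_pos: [578.2, 325.1, 78.6]
tcp_rot: [-0.007, 0.963, -1.798]
ft_force: [-0.4, 0.9, -0.1]
opening: 0.128
```

```bash
python3 - <<'E'
from h import *
rep();foot("10")
c=load("side10.npz");cv2.imwrite("pics/side10b.png",c["p"]);c=load("scene10.npz");cv2.imwrite("pics/scene10b.png",c["p"])
for n in("scene","side"):
    c=load(n+"10.npz");im=c["p"].copy();a=np.linspace(0,6.28,60)
    # shift to each camera's own frame
    off=np.array([-1.3,-0.3,0]) if n=="scene" else np.array([1.2,0.3,0])
    for z,col in((18,(0,0,255)),):
        C=seat+off+[0,0,z]+23.5*np.stack([np.cos(a),np.sin(a),0*a],1)
        for p in proj(c,C): cv2.circle(im,tuple(int(round(x)) for x in p),0,col,-1)
    b=(slice(225,335),slice(240,380)) if n=="scene" else (slice(120,240),slice(300,420))
    cv2.imwrite(f"pics/fin_{n}.png",cv2.resize(im[b],None,fx=5,fy=5,interpolation=0))
E
```

```text
t 13.8 st [-260.2   -3.7   78.6] F_st [-0.8 -0.5 -0.1] j [ 0.58  0.89  1.27 -0.41  1.46  0.94] op 12.2 roterr [ 0.006 -0.003  0.001]
```

View pics/fin_side.png

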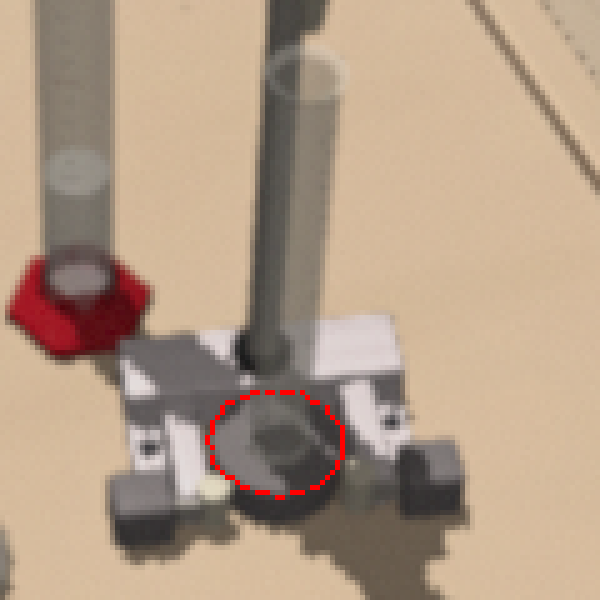

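View pics/side10b.png

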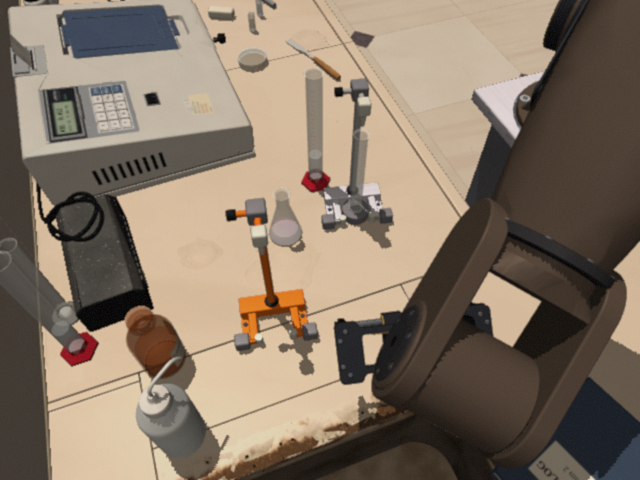

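View pics/scene10b.png

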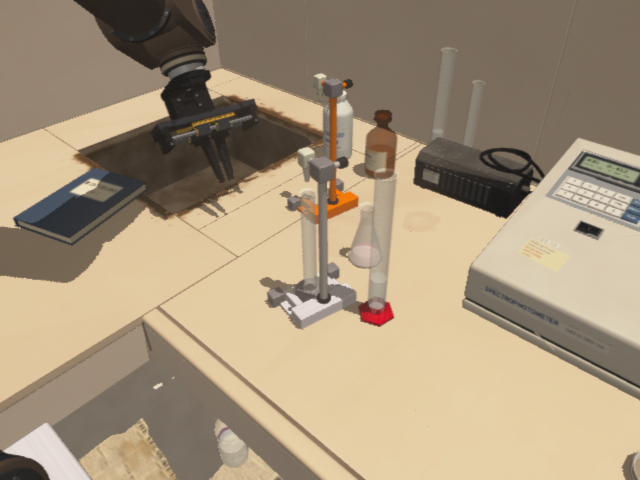

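View pics/fin_scene.png

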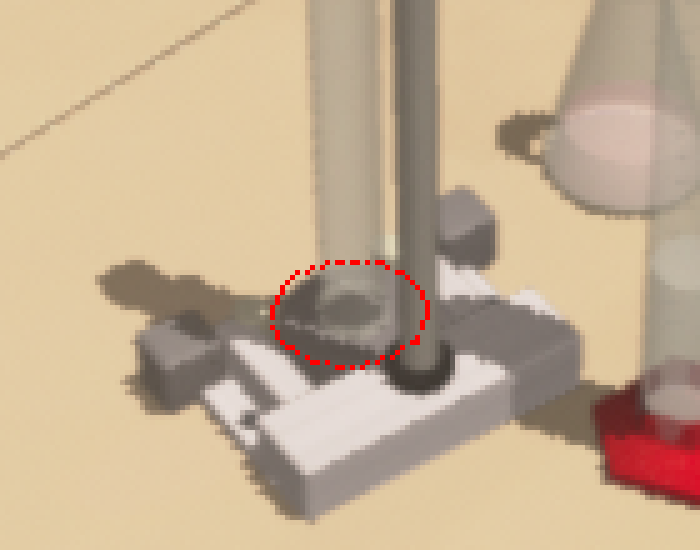

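```bash
python3 - <<'E'
from h import *
c0=load("side0.npz");c=load("side10.npz")
# depth-change points = the foot/tube now present
W=cloud(c).reshape(-1,3)-np.array([1.2,0.3,0]);q=st(W)
m=(np.abs(c0["d"]-c["d"])>6).ravel()&(q[:,2]>14.)&(q[:,2]<20)&(np.hypot(q[:,0],q[:,1])<30)
a=q[m];print(len(a),cv2.minEnclosingCircle(a[:,:2].astype(np.float32)),np.percentile(a,[2,98],axis=0).round(1))
for lo in range(40,180,30):
    k=(np.abs(c0["d"]-c["d"])>6).ravel()&(q[:,2]>lo)&(q[:,2]<lo+30)&(np.hypot(q[:,0],q[:,1])<25); print(lo,k.sum(),np.median(q[k],0).round(1) if k.any() else'')
for n,b in(("scene",(slice(190,325),slice(345,400))),("side",(slice(60,250),slice(265,320)))):
    print(n,'bystander pixel change',(np.abs(load(n+"0.npz")["p"][b].astype(int)-load(n+"10.npz")["p"][b]).max(-1)>40).sum())
E
```

```text
292 ((0.22790789604187012, -2.1105852127075195), 25.274187088012695) [[-21.6 -22.2  14.5]
 [ 17.5  21.5  19.4]]
40 141 [-7.4  2.2 55.2]
70 154 [-7.3  1.6 86. ]
100 171 [ -7.5   2.1 115.8]
130 186 [ -7.4   1.5 145.3]
160 329 [-4.100e+00 -1.000e-01  1.792e+02]
scene bystander pixel change 0
side bystander pixel change 0
```

```bash
python3 - <<'E'
from cell import order
print(order.job_done())
E
```

```text
the job is handed in; nothing more can be done
None
```

The small cylinder stands upright in the aluminium filling station, past both catches and against the back stop. I handed the job in at about 14 s of robot time.

- **The push:** I leaned the gripper back about 35° and pushed only the foot with two nearly shut fingertips, 14 mm sideways into line and then straight in. The highest force I read at the catches was about 6.5 N. The highest at the stop was 10.4 N, with almost no further travel. Forces were read only at the end of each move, so short peaks in between were not seen.
- **Letting go:** I backed the gripper straight out and lifted it clear. The wrist force was about 0 N afterwards.
- **Last checks:** Side-camera depth puts the foot within about 2 mm of the seat's centre, with the rollers closed behind it. The tube is plumb: its position is the same from 40 to 160 mm height. The pictures show no change around the large cylinder or the flask.
- **Disagreements:** The two cameras disagreed by 2 to 4 mm in absolute position, so I averaged them. The scene-camera fit of the foot became useless near the end (it read up to 6 mm too far in) because the station hid the foot. For the final seating I relied on the force rise and the side camera instead.

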